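# Re-zero a grinder and set its grind sleeve to 4

### The job

Turn the grinder's setting sleeve all the way down to 0, until it meets its stop, so that the burrs are zeroed; then turn it up to 4, leave it clicked in there and let go. Do not disturb the other things on the worktop.

Things in the scene. Friction and masses are not known exactly. Their poses are not given: they have to be found in the camera images.
- grinder: A countertop burr grinder of black plastic and steel, fixed in place, 185 mm deep (x), 156 mm wide (y), 205 mm high. Origin at the centre of its underside, z up; its -x side is the front, turned up to 0.45 rad either way from facing the robot. Its upper face slopes 30 degrees down to the front: centre of the face at (-15, 0, 165) mm, outward normal (-0.5, 0, 0.866).
- scale_mid (a point): On the sloping face, the outer end of the tick for setting 4, 54 mm straight uphill of the sleeve's axis. Nine black ticks on a bright metal disc, 20 degrees apart fan round the uphill half of the sleeve: settings 0 to 8, clockwise. Looking at the face from the front, 0 is at the left, 4 straight uphill, 8 at the right. Ticks 0, 4 and 8 are longer. Frame as the grinder's.
- sleeve_grip (a point): Point on the sleeve's axis 31 mm above the face, where it is gripped across its diameter with the tool along this frame's -z. The sleeve is a ribbed black cylinder 60 mm across, 46 mm tall; foot 65 mm across, 9 mm tall; a fixed steel stub 28 mm across sticks out to 54 mm above the face. Frame turns with the sleeve: z outward along its axis, x towards the pointer.
- sleeve_pointer (a point): Tip of the white pointer at the sleeve's foot, 36 mm from the axis and 5 mm above the face; a white line continues it up the flank and onto the top rim. At setting k it points at tick k. Turns with the sleeve.
- sleeve (a joint): Sleeve angle in rad: 0 at setting 0, growing clockwise seen looking onto its top; 0.349 (20 degrees) a setting, so 4 is 1.396. Every setting is a detent: about 0.14 N m clicks it out, past halfway it falls into the next, and let go it stays. Hard stops 0.04 rad below 0 and beyond 8. Starts between settings 2 and 6. A grasp turns it about 1.5 rad at most: regrip as needed.
- shaker: Bystander: a plain steel seasoning shaker, 94 mm tall, 66 mm wide at the cap, standing on one side of the grinder; origin at the centre of its underside
- tin: Bystander: a small closed food tin, 76 mm across, 42 mm tall, standing on the other side of the grinder; origin at the centre of its underside
- tub_right: Bystander: a closed food tub, 158 x 118 mm, 70 mm tall, on the right of the worktop; origin at the centre of its underside
- tub_left: Bystander: a closed food tub like the other, on the left of the worktop; origin at the centre of its underside
- scales: Bystander: flat kitchen scales, 220 x 160 mm, 25 mm thick, on the left of the worktop; origin at the centre of its underside
- bottle: Bystander: a closed water bottle, 72 mm across, 235 mm tall, at the back left; origin at the centre of its underside
- plate: Bystander: a round plate, 200 mm across, 20 mm tall, on the right; origin at the centre of its underside
There are look-alikes about, which are no part of the job. What is shaped like the grinder but pink or purple is not meant.

How it is judged:
On the way:
1. the sleeve is turned down to setting 0 (within 0.1 rad) (value of joint sleeve below 0.1 rad), for 0.2 s.
At the end, for the whole second after the job is handed in: after having been at 0, the sleeve rests in the detent of setting 4 (joint within 0.12 rad of 1.396, not turning) (value of joint sleeve between 1.276 and 1.516 rad and velocity of joint sleeve between -0.1 and 0.1 rad/s); the robot touches nothing.
It fails at once if a bystander (shaker, tin, tub, scales, bottle or plate) is pushed more than 30 mm from its place or tipped over (distance of any of shaker, tin, tub_right, tub_left, scales, bottle, plate from where it was at the start of the episode above 0.03 m or angle between any of shaker, tin, tub_right, tub_left, scales, bottle, plate's own z axis and vertical above 0.5 rad).
It also fails if it takes over 54 s, if anything falls off the work surface, if the arm or the gripper's body presses on something with over 40 N, if the wrist force passes 120 N, or if a joint passes its speed limit or range.

### The arm

A 6-joint arm with a two-finger parallel gripper is mounted at the origin on the work surface. World frame = base frame: x ahead of the robot, y to its left, z up, the work surface at z = 0. Lengths are in m, angles in rad, forces in N, time in s.
With the tool pointing down it reaches from about 0.325 to 0.9 m from the base axis. Payload 3.5 kg.
Tool frame: the origin (TCP) lies midway between the tips of the shut fingers; the grasp point (between the pads) lies 19 mm behind it; z points along the fingers, y is the line along which they close (so a half turn about z gives the same grasp; the last joint's range is limited). The gripper opens to 85 mm and grips with 20 to 120 N. Pads are 22 mm wide; open, the fingers measure 114 mm over their backs; the gripper's body (76 mm by 85 mm) begins 54 mm behind the grasp point. The pads swing forward as they close: fully open they stand 13 mm farther back than shut.
Start: joints at [-1.379, 0.276, -0.026, 1.268, 0, 1.467], TCP at [0.182, -0.598, 0.231] pointing down, gripper open.
Joint ranges: [-3.12, 3.12], [-0.85, 1.88], [-1.08, 1.24], [-1.95, 2.15], [-1.57, 1.53], [-3.14, 3.14]. Speed limits (rad/s): [2.57, 2.57, 3.14, 3.14, 3.14, 3.14].

### API

Orientations are given as a 3x3 rotation matrix whose columns are the frame's x, y, z axes.
In Python, from station import * gives the robot as it stands.
- The arm moves only by the tool arm_command, never from a script. Its argument "commands" is a list of rows, each a list of 3 entries, a list of its own where there are three numbers: the shift along the tool's x, y, z normalised to -1 to 1, where 1 is 40 mm, then the turn, a rotation vector about the tool's x, y, z normalised to -1 to 1, where 1 is 4 degrees, then the opening, from 0 (shut) to 1 (fully open). A call has 1 to 5 rows; each row shifts and turns the commanded pose from where the row before left it, along the tool's axes as they then stand; what a row does not reach is not made up. A row lasts 1/12 s, in which the tool goes at most 41.7 mm and 7.16 degrees, less where a joint would pass 70% of its speed; a pose out of reach is approached as far as the arm can. A call with a number of a shift or a turn outside -1 to 1 is refused whole. A call with a gripper value outside its range is refused whole. The fingers move at their own pace and stop on an object; the grip force is fixed at half the most. Time passes only in rows, so rows that do not move let the fingers close. It gives the time, the measured TCP pose, the force, the opening and the grip force at its end, in the units of the state.
- get_state(): the state, without advancing time (a new reading comes with each control period).
- capture(name): name is "scene" or "top" or "wrist"; returns (picture, depth): 480x640x3 uint8, red, green, blue; 480x640 float32, m along the optical axis (not along the pixel's ray), 0 where there is no reading.
- calibration(name): a dict with "fov_y" (degrees; the focal length in pixels is half the picture's height over the tangent of half this angle, whatever the lens; pixels are square), "cx", "cy" (the principal point, pixels), "origin" and "orientation" of the camera in the world; the wrist camera has in their place "mount" (4x4, takes a point from camera to tool coordinates, whose origin is the TCP and whose axes are the flange's). Camera axes: x right, y down, z forward; pixel columns grow to the right and rows downward; lengths in m; the calibration is good to about 2 mm. A picture is of the moment at which its call begins: read the wrist's pose just before it. calibration takes no time and is no camera call.
- finish_job(): hands the job in; it is judged then, once.
The state is a dict: "time": time; "qpos": joint angles; "joint_vel": joint speeds; "joint_torque": joint torques, N m; "tcp_pos": TCP position; "orientation": TCP orientation; "contact_force": force on the tool from outside, world axes, zero at the start; "torque": the same for the moment, N m; "finger_gap": opening from 0.0 (shut) to 1.0 (fully open); "finger_force": force on a finger pad.
Only numpy, scipy, OpenCV 4.12 (cv2) and the standard library are available. Lean on these libraries where they do the work, as an engineer would, in place of code of your own. Each camera call takes 0.05 s, during which the arm holds its last target. There are 200 camera calls.

## Working session

There is one attempt and no reset: what is moved stays moved. The work goes in short steps, Python scripts to look and compute and a tool call to move; the robot and the scene stay as the last step left them, time stands still between calls to the robot, and variables do not carry over. Pictures are saved under pics/ and viewed, at most 10 in all, crops included, and the job is handed in when it is done.

Besides the shell and the picture viewer there is one more tool, called after "Call:" by a JSON object that holds its "api" and its "payload". arm_command: Moves the arm, as the interface text tells. Scaled input: -1 to 1 covers 40 mm each way for a shift and 4 degrees each way for a turn. Its arguments: {"type":"object","properties":{"commands":{"type":"array"}},"required":["commands"]}

```bash
mkdir -p pics; ls
python3 - <<'E'
from station import *
import cv2,numpy as np
s=get_state();print(s['time'],s['tcp_pos'],s['orientation'])
for n in("scene","top"):
    p,d=capture(n);np.savez(f"{n}.npz",p=p,d=d);cv2.imwrite(f"pics/{n}0.png",p[:,:,::-1]);print(n,calibration(n))
print(calibration("wrist"))
E
```

```text
pics
0.0 [ 0.18144231 -0.59728118  0.23015782] [[ 9.56864251e-01  2.90535081e-01 -4.14215071e-04]
 [ 2.90535288e-01 -9.56861878e-01  2.14312051e-03]
 [ 2.26305080e-04 -2.17101950e-03 -9.99997618e-01]]
scene {'fov_y': 49.020510739641864, 'cx': 316.6822465608545, 'cy': 230.62018342720367, 'origin': array([1.30533842, 0.33423873, 1.15313921]), 'orientation': array([[-0.39380224,  0.69467729, -0.60194955],
       [ 0.91901967,  0.31035428, -0.2430701 ],
       [ 0.01796234, -0.64892502, -0.7606403 ]])}
top {'fov_y': 53.92346105637655, 'cx': 315.4656993872325, 'cy': 241.30672197049563, 'origin': array([0.41404997, 0.0143756 , 1.53425871]), 'orientation': array([[-1.46405430e-02, -9.98552989e-01,  5.17453688e-02],
       [-9.99892730e-01,  1.46430899e-02, -3.29909870e-04],
       [-4.28279603e-04, -5.17446481e-02, -9.98660257e-01]])}
{'fov_y': 59.87386337300302, 'cx': 313.8379275001995, 'cy': 234.29608915354112, 'mount': array([[-1.32483675e-03, -9.46811572e-01, -3.21785787e-01,
         8.33261234e-02],
       [ 9.99999121e-01, -1.23748245e-03, -4.76008831e-04,
         8.67273008e-04],
       [ 5.24864036e-05, -3.21786135e-01,  9.46812379e-01,
        -1.41628123e-01],
       [ 0.00000000e+00,  0.00000000e+00,  0.00000000e+00,
         1.00000000e+00]])}
```

View pics/top0.png

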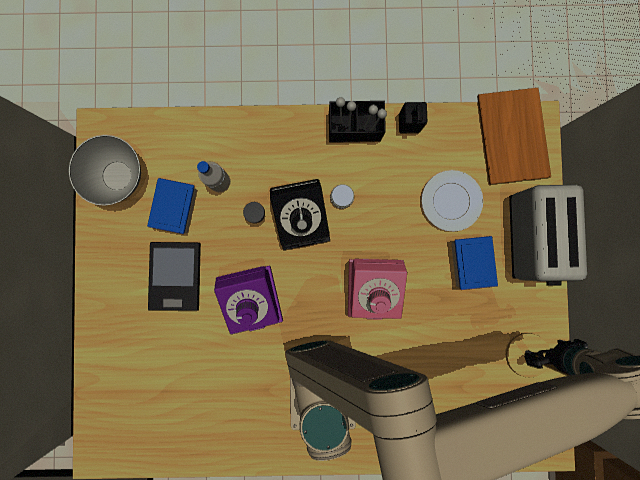

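View pics/scene0.png

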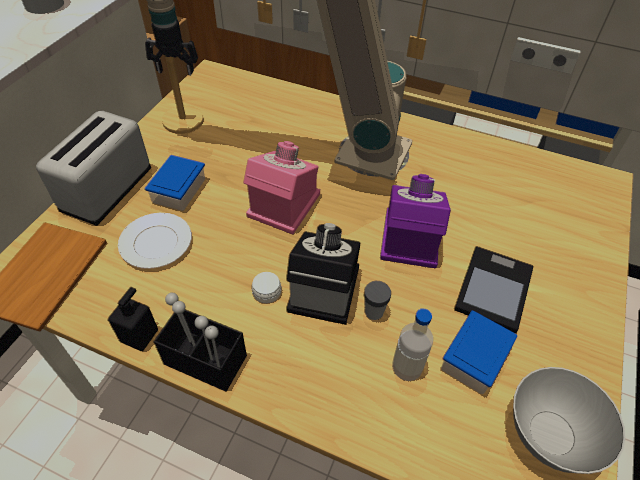

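The black unit at top (300,214) / scene (325,270) fits, being black and steel. Its look-alikes are the purple one at top (249,300) and the pink one at (378,289), which are not meant. I'll confirm in an enlarged crop and measure.

```bash
cat > h.py <<'E'
import numpy as np,cv2
from station import *
def cloud(p,d,c,pos=None,R=None):
    f=240/np.tan(np.radians(c['fov_y'])/2)
    v,u=np.mgrid[:480,:640]
    P=np.stack([(u-c['cx'])/f*d,(v-c['cy'])/f*d,d],-1)
    if 'mount' in c:
        M=c['mount']; P=P@M[:3,:3].T+M[:3,3]; return P@R.T+pos
    return P@c['orientation'].T+c['origin']
def plane(Q,it=300,tol=.002):
    r=np.random.default_rng(0);best=None
    for _ in range(it):
        a,b,c=Q[r.choice(len(Q),3,False)];n=np.cross(b-a,c-a);l=np.linalg.norm(n)
        if l<1e-9: continue
        n/=l;m=abs((Q-a)@n)<tol
        if best is None or m.sum()>best.sum():best=m
    c=Q[best].mean(0);n=np.linalg.svd(Q[best]-c)[2][2];n*=np.sign(n[2]);return c,n,best
E
python3 - <<'E'
from h import *
z=np.load('top.npz');p,d=z['p'],z['d'];P=cloud(p,d,calibration('top'))
cv2.imwrite('pics/crop1.png',cv2.resize(p[170:255,255:345,::-1],None,fx=7,fy=7,interpolation=cv2.INTER_CUBIC)[:600,:640])
roi=np.zeros((480,640),bool);roi[178:252,268:332]=1
m=roi&(P[...,2]>.10)&(d>0);Q=P[m]
c,n,b=plane(Q);print('plane',c,n,b.sum(),len(Q)); ang=np.degrees(np.arccos(n[2]));yaw=np.arctan2(-n[1],-n[0]);print('slope',ang,'yaw(n)',yaw)
# yaw from footprint rectangle
r=cv2.minAreaRect(Q[:,:2].astype(np.float32)*1000);print('rect',r)
h=(Q-c)@n;print('h max',np.percentile(h,[50,90,97,99.5]))
T=Q[h>.04];print('sleeve top',T.mean(0),len(T),((T-c)@n).mean())
# bright disc on plane
g=p.astype(int).min(-1);mk=m&(g>140);print(mk.sum());B=P[mk];hb=(B-c)@n;print('disc',B[abs(hb)<.004].mean(0))
for nm,(u,v) in dict(tin=(254,212),shaker=(343,196)).items():print(nm,P[v,u])
E
```

```text
plane [0.56111566 0.05882157 0.16618561] [-0.49702359 -0.0789563   0.86413741] 1052 3026
slope 30.21564627615944 yaw(n) 0.15754181456342362
rect ((575.069580078125, 60.52559280395508), (176.00794982910156, 150.231689453125), 10.205238342285156)
h max [0.00025144 0.04276711 0.0508951  0.05778621]
sleeve top [0.53511857 0.05352045 0.20756162] 321 0.049094280976881434
102
disc [0.56157471 0.05086697 0.16681831]
tin [0.58090061 0.20047491 0.09854813]
shaker [ 0.63447996 -0.07586445  0.04192846]
```

View pics/crop1.png

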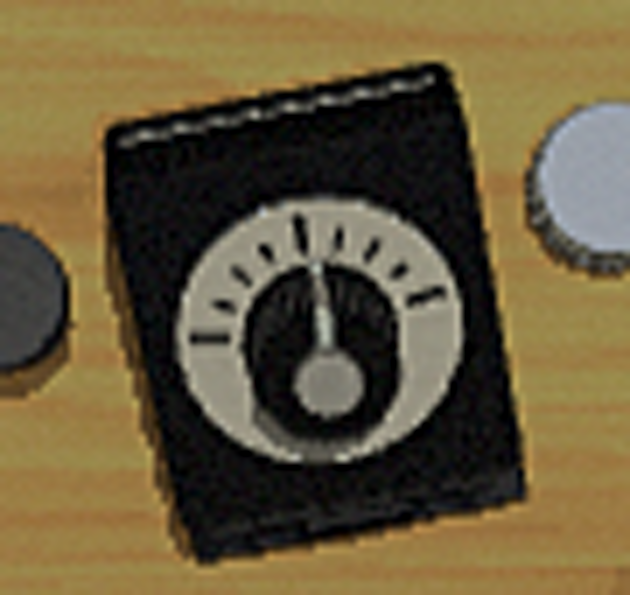

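The crop shows the black grinder's bright disc, with tick 0 at crop (210,340), tick 4 at (298,232) and tick 8 at (427,297). The white pointer tip is near (317,262), somewhere around 4–5. The sleeve axis passes through the face centre, about (0.560, 0.058, 0.165). Two independent estimates agree on this, the slope is 30°, and yaw is about 0.17. Next I'll work out the approach to a hover along the axis.

```bash
cat >> h.py <<'E'
from scipy.spatial.transform import Rotation as Ro, Slerp
def target(ps,spin=0):
    x=np.array([np.cos(ps)*.866,np.sin(ps)*.866,.5]);z=np.array([.5*np.cos(ps),.5*np.sin(ps),-.866])
    R=np.stack([x,np.cross(z,x),z],1);return R@Ro.from_rotvec([0,0,spin]).as_matrix()
def rows(p0,R0,p1,R1,n):
    S=Slerp([0,1],Ro.from_matrix([R0,R1]))
    t=np.linspace(0,1,n+1);o=[]
    for a,b in zip(t[:-1],t[1:]):
        Ra=S(a).as_matrix();dr=np.degrees((S(a).inv()*S(b)).as_rotvec())/4
        o.append([list(map(float,np.round(Ra.T@((p1-p0)*(b-a))/.04,3))),list(map(float,np.round(dr,3)))])
    for r in o: print(r)
E
python3 - <<'E'
from h import *
s=get_state();p0,R0=s['tcp_pos'],s['orientation'];R1=target(.17)
A=np.array([.560,.058,.165]);H=A-.10*R1[:,2];V=np.array([.40,-.2,.42]);print(H,R1)
rows(p0,R0,V,R1,13);print();rows(V,R1,H,R1,9)
E
```

```text
[0.51072076 0.04954088 0.2516    ] [[ 0.85351641  0.16917491  0.49279238]
 [ 0.14651191 -0.9855414   0.08459117]
 [ 0.5         0.         -0.866     ]]
[[0.624, -0.61, -0.364], [-0.038, 0.576, 0.134]]
[[0.633, -0.615, -0.34], [-0.038, 0.576, 0.134]]
[[0.64, -0.62, -0.316], [-0.038, 0.576, 0.134]]
[[0.647, -0.625, -0.292], [-0.038, 0.576, 0.134]]
[[0.652, -0.63, -0.267], [-0.038, 0.576, 0.134]]
[[0.656, -0.636, -0.243], [-0.038, 0.576, 0.134]]
[[0.66, -0.641, -0.218], [-0.038, 0.576, 0.134]]
[[0.662, -0.647, -0.193], [-0.038, 0.576, 0.134]]
[[0.663, -0.653, -0.168], [-0.038, 0.576, 0.134]]
[[0.663, -0.658, -0.143], [-0.038, 0.576, 0.134]]
[[0.662, -0.664, -0.118], [-0.038, 0.576, 0.134]]
[[0.66, -0.67, -0.094], [-0.038, 0.576, 0.134]]
[[0.657, -0.676, -0.069], [-0.038, 0.576, 0.134]]

[[0.13, -0.631, 0.615], [0.0, 0.0, 0.0]]
[[0.13, -0.631, 0.615], [0.0, 0.0, 0.0]]
[[0.13, -0.631, 0.615], [0.0, 0.0, 0.0]]
[[0.13, -0.631, 0.615], [0.0, 0.0, 0.0]]
[[0.13, -0.631, 0.615], [0.0, 0.0, 0.0]]
[[0.13, -0.631, 0.615], [0.0, 0.0, 0.0]]
[[0.13, -0.631, 0.615], [0.0, 0.0, 0.0]]
[[0.13, -0.631, 0.615], [0.0, 0.0, 0.0]]
[[0.13, -0.631, 0.615], [0.0, 0.0, 0.0]]
```

Call:
{"api": "arm_command", "payload": {"commands": [[[0.62, -0.61, -0.36], [-0.04, 0.58, 0.13], 1], [[0.63, -0.62, -0.34], [-0.04, 0.58, 0.13], 1], [[0.64, -0.62, -0.32], [-0.04, 0.58, 0.13], 1], [[0.65, -0.62, -0.29], [-0.04, 0.58, 0.13], 1], [[0.65, -0.63, -0.27], [-0.04, 0.58, 0.13], 1]]}}

```text
time: 0.52
tcp_pos: [0.2658, -0.4433, 0.3041]
orientation: [[0.949, 0.245, 0.199], [0.241, -0.969, 0.042], [0.203, 0.008, -0.979]]
contact_force: [0.1, 0.2, 0.7]
finger_gap: 1.0
finger_force: 0.0
```

Call:
{"api": "arm_command", "payload": {"commands": [[[0.66, -0.64, -0.24], [-0.04, 0.58, 0.13], 1], [[0.66, -0.64, -0.22], [-0.04, 0.58, 0.13], 1], [[0.66, -0.65, -0.19], [-0.04, 0.58, 0.13], 1], [[0.66, -0.65, -0.17], [-0.04, 0.58, 0.13], 1], [[0.66, -0.66, -0.14], [-0.04, 0.58, 0.13], 1]]}}

```text
time: 0.93
tcp_pos: [0.3491, -0.29, 0.3769]
orientation: [[0.899, 0.199, 0.39], [0.186, -0.98, 0.072], [0.396, 0.008, -0.918]]
contact_force: [0.8, -0.8, 0.0]
finger_gap: 0.997
finger_force: 0.0
```

Call:
{"api": "arm_command", "payload": {"commands": [[[0.66, -0.66, -0.12], [-0.04, 0.58, 0.13], 1], [[0.66, -0.67, -0.09], [-0.04, 0.58, 0.13], 1], [[0.66, -0.68, -0.07], [-0.04, 0.58, 0.13], 1], [[0.13, -0.63, 0.61], [0, 0, 0], 1], [[0.13, -0.63, 0.61], [0, 0, 0], 1]]}}

```text
time: 1.35
tcp_pos: [0.424, -0.144, 0.3851]
orientation: [[0.849, 0.171, 0.5], [0.151, -0.985, 0.079], [0.506, 0.008, -0.862]]
contact_force: [0.1, 0.6, -1.5]
finger_gap: 1.005
finger_force: 0.0
```

Call:
{"api": "arm_command", "payload": {"commands": [[[0.13, -0.63, 0.61], [0, 0, 0], 1], [[0.13, -0.63, 0.61], [0, 0, 0], 1], [[0.13, -0.63, 0.61], [0, 0, 0], 1], [[0.13, -0.63, 0.61], [0, 0, 0], 1], [[0.13, -0.63, 0.61], [0, 0, 0], 1]]}}

```text
time: 1.77
tcp_pos: [0.4839, -0.0046, 0.2891]
orientation: [[0.851, 0.172, 0.496], [0.151, -0.985, 0.083], [0.503, 0.004, -0.864]]
contact_force: [0.5, -0.0, 0.4]
finger_gap: 1.001
finger_force: 0.0
```

Call:
{"api": "arm_command", "payload": {"commands": [[[0.13, -0.63, 0.61], [0, 0, 0], 1], [[0.13, -0.63, 0.61], [0, 0, 0], 1], [[0, 0, 0], [0, 0, 0], 1]]}}

```text
time: 2.02
tcp_pos: [0.5059, 0.0539, 0.2475]
orientation: [[0.854, 0.179, 0.489], [0.156, -0.984, 0.089], [0.496, 0.0, -0.868]]
contact_force: [-0.8, 0.2, -0.5]
finger_gap: 1.0
finger_force: 0.0
```

```bash
cat > look.py <<'E'
import sys;from h import *
s=get_state();p,d=capture('wrist');cv2.imwrite(f'pics/{sys.argv[1]}.png',p[:,:,::-1])
print(s['time'],s['tcp_pos'],s['qpos'].round(3) if hasattr(s['qpos'],'round') else s['qpos'])
P=cloud(p,d,calibration('wrist'),s['tcp_pos'],s['orientation'])
np.savez('w.npz',p=p,d=d,P=P)
T=target(.17);A=np.array([.560,.058,.165]);E=(P-A)@np.stack([T[:,0],T[:,1],-T[:,2]],1)  # uphill,right,height
rr=np.hypot(E[...,0],E[...,1]);ok=(d>0)&(abs(E[...,2])<.02)&(rr<.1)
br=p.astype(int).min(-1)>110
c,n,b=plane(P[ok&br][::3]);print('face',c,n,'h off',((c-A)@-T[:,2]))
st=(d>0)&(rr<.045)&(E[...,2]>.04)&(E[...,2]<.049)
print('rim mean',E[st].mean(0),'ext',np.percentile(E[st],[1,99],axis=0))
st=(d>0)&(rr<.03)&(E[...,2]>.051)&(E[...,2]<.058);print('stub',E[st].mean(0),st.sum(),np.percentile(E[st],[2,98],axis=0))
np.save('E.npy',E)
E
python3 look.py w1
```

```text
2.0167 [0.50588334 0.05389588 0.24754796] [-0.101 -0.28  -0.656  0.692  0.138  2.896]
face [0.56847135 0.05840884 0.17129581] [-0.49258703 -0.08814017  0.86578827] h off 0.0012429654805223003
rim mean [0.00069542 0.00108935 0.04647356] ext [[-0.02980494 -0.02654828  0.04103248]
 [ 0.02597036  0.02910531  0.04840115]]
stub [-0.00209527  0.00129595  0.05454247] 2362 [[-0.01482809 -0.01077237  0.05209601]
 [ 0.00968661  0.01351595  0.05593552]]
```

View pics/w1.png

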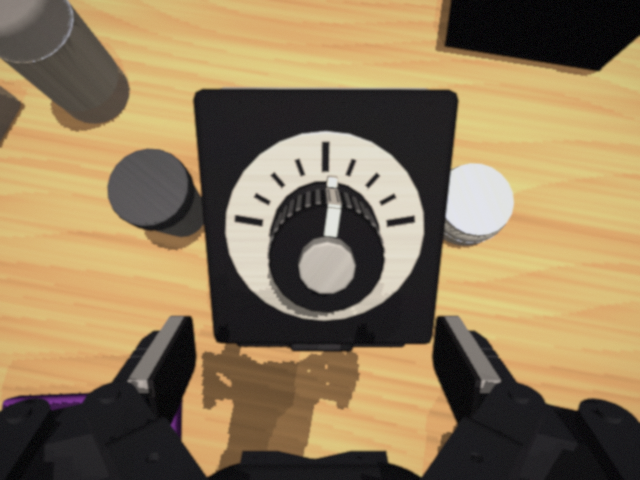

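The wrist view confirms the black grinder: tick 4 at (325,157), 0 at (248,221), 8 at (400,221), pointer tip at (332,182) and stub at (327,265). The face and axis agree with the top measurement to about 2 mm. Now the pointer angle.

```bash
cat > ptr.py <<'E'
from h import *
E=np.load('E.npy');p=np.load('w.npz')['p'].astype(int)
C=np.array([-.002,.0013]);X=E[...,:2]-C;r=np.hypot(*np.moveaxis(X,-1,0));a=np.degrees(np.arctan2(X[...,1],X[...,0]))
face=abs(E[...,2]-.0012)<.005
dark=face&(p.max(-1)<80)&(r>.042)&(r<.054)
n,l,st,cc=cv2.connectedComponentsWithStats(dark.astype(np.uint8))
print('ticks',sorted((round(float(a[l==i].mean()),1),int(st[i,4])) for i in range(1,n) if st[i,4]>15))
rim=(E[...,2]>.042)&(E[...,2]<.05)&(r>.018)&(r<.029)&(p.min(-1)>120)
print('rim line',np.median(a[rim]) if rim.any() else None,rim.sum())
E
python3 ptr.py
python3 - <<'E'
from h import *
s=get_state();R1=target(.17);A=np.array([.560,.058,.165])+R1[:,0]*-.002+R1[:,1]*.0013
G=A-.0125*R1[:,2]
M=A-.03*R1[:,2]
print(R1.T@(G-s['tcp_pos']))
rows(s['tcp_pos'],s['orientation'],G,R1,3)
E
```

```text
ticks [(-81.5, 96), (-61.4, 18), (-41.1, 17), (-20.6, 18), (-0.1, 95), (20.4, 19), (40.8, 20), (61.2, 19), (81.1, 99)]
rim line 7.319451167007227 325
[0.00259671 0.00440753 0.08743136]
[[0.023, 0.038, 0.728], [-0.01, 0.013, 0.041]]
[[0.023, 0.038, 0.729], [-0.01, 0.013, 0.041]]
[[0.022, 0.037, 0.729], [-0.01, 0.013, 0.041]]
```

Call:
{"api": "arm_command", "payload": {"commands": [[[0.04, 0.06, 0.5], [-0.01, 0.01, 0.04], 1], [[0.03, 0.05, 0.5], [-0.01, 0.01, 0.04], 1], [[0, 0, 0.5], [-0.01, 0.01, 0.04], 1], [[0, 0, 0.5], [0, 0, 0], 1], [[0, 0, 0.27], [0, 0, 0], 1]]}}

```text
time: 2.48
tcp_pos: [0.5569, 0.0512, 0.1748]
orientation: [[0.852, 0.162, 0.497], [0.141, -0.987, 0.08], [0.504, 0.002, -0.864]]
contact_force: [-0.3, 0.5, -1.7]
finger_gap: 0.997
finger_force: 0.0
```

Call:
{"api": "arm_command", "payload": {"commands": [[[0, 0, 0], [0, 0, 0], 0], [[0, 0, 0], [0, 0, 0], 0], [[0, 0, 0], [0, 0, 0], 0], [[0, 0, 0], [0, 0, 0], 0], [[0, 0, 0], [0, 0, 0], 0]]}}

```text
time: 2.9
tcp_pos: [0.5552, 0.0565, 0.1768]
orientation: [[0.851, 0.171, 0.497], [0.143, -0.985, 0.093], [0.505, -0.008, -0.863]]
contact_force: [-4.8, 12.4, 1.3]
finger_gap: 0.69
finger_force: 63.7
```

```bash
cat > st.py <<'E'
from h import *
s=get_state();R1=target(.17);A=np.array([.560,.058,.165])+R1[:,0]*-.002+R1[:,1]*.0013
R=s['orientation'];print('axis frame pos',(R1.T@(s['tcp_pos']-A)).round(4),'tilt/spin deg',np.degrees(Ro.from_matrix(R1.T@R).as_rotvec()).round(1))
print('F',np.round(R.T@s['contact_force'],1),'M',np.round(R.T@s['torque'],2),'gap',s['finger_gap'],s['finger_force'],'q',np.round(s['qpos'],2))
print('to axis in tool axes/40mm',(R.T@(A-.009*R1[:,2]-s['tcp_pos'])/.04).round(3))
E
python3 st.py
```

```text
axis frame pos [ 0.0035 -0.0006 -0.0127] tilt/spin deg [0.4 0.3 0.2]
F [ -1.6 -13.1  -2.4] M [ 2.69 -0.65  0.07] gap 0.6900605244458737 63.72250735759735 q [-0.09 -0.11 -0.69  0.48  0.14  2.92]
to axis in tool axes/40mm [-0.089  0.016  0.092]
```

Call:
{"api": "arm_command", "payload": {"commands": [[[-0.08, -0.11, 0], [0, 0, 0], 0], [[0, 0, 0], [0, 0, -1], 0], [[0, 0, 0], [0, 0, -1], 0], [[0, 0, 0], [0, 0, -1], 0], [[0, 0, 0], [0, 0, -1], 0]]}}

```text
time: 3.32
tcp_pos: [0.5546, 0.0579, 0.1768]
orientation: [[0.769, 0.397, 0.502], [0.411, -0.907, 0.087], [0.49, 0.139, -0.861]]
contact_force: [6.5, 5.8, -2.8]
finger_gap: 0.686
finger_force: 69.1
```

```bash
python3 st.py
```

```text
axis frame pos [ 0.0033 -0.0021 -0.0129] tilt/spin deg [ -0.    0.6 -16. ]
F [ 6.  -3.1  6.2] M [1.69 0.43 0.24] gap 0.6857328567910307 69.05103206634521 q [-0.08 -0.11 -0.7   0.47  0.13  2.65]
to axis in tool axes/40mm [-0.095  0.027  0.096]
```

Turning works (spin −16°). Continuing.

Call:
{"api": "arm_command", "payload": {"commands": [[[0, 0, 0], [0, 0, -1], 0], [[0, 0, 0], [0, 0, -1], 0], [[0, 0, 0], [0, 0, -1], 0], [[0, 0, 0], [0, 0, -1], 0], [[0, 0, 0], [0, 0, -1], 0]]}}

```text
time: 3.73
tcp_pos: [0.5538, 0.0591, 0.1764]
orientation: [[0.586, 0.638, 0.5], [0.697, -0.711, 0.091], [0.413, 0.295, -0.861]]
contact_force: [2.1, 8.7, -1.5]
finger_gap: 0.686
finger_force: 69.3
```

Call:
{"api": "arm_command", "payload": {"commands": [[[0, 0, 0], [0, 0, -1], 0], [[0, 0, 0], [0, 0, -1], 0], [[0, 0, 0], [0, 0, -1], 0], [[0, 0, 0], [0, 0, -1], 0], [[0, 0, 0], [0, 0, -1], 0]]}}

```text
time: 4.15
tcp_pos: [0.5526, 0.06, 0.1758]
orientation: [[0.332, 0.801, 0.498], [0.898, -0.43, 0.093], [0.288, 0.416, -0.862]]
contact_force: [-0.1, 10.8, 0.7]
finger_gap: 0.684
finger_force: 69.7
```

```bash
python3 st.py; python3 look.py w2; python3 ptr.py
```

```text
axis frame pos [ 0.0013 -0.0045 -0.0128] tilt/spin deg [  0.2   0.6 -56. ]
F [ 9.8 -4.4  0.3] M [2.28 1.73 0.19] gap 0.6836288646921269 69.70575213432312 q [-0.08 -0.12 -0.7   0.47  0.13  1.95]
to axis in tool axes/40mm [-0.113  0.035  0.094]
4.15 [0.5525836  0.05999871 0.17575013] [-0.077 -0.116 -0.7    0.47   0.131  1.949]
face [0.5676346  0.08439723 0.17345469] [-0.49178507 -0.08624539  0.86643475] h off 0.0013265158303004529
rim mean [ 0.00087084 -0.0048668   0.04623976] ext [[-0.03048935 -0.03048144  0.04045068]
 [ 0.03528351  0.02712131  0.04864025]]
stub [-0.0002384   0.000802    0.05443656] 6482 [[-0.0147787  -0.01172846  0.05158115]
 [ 0.02716039  0.0154634   0.05584861]]
ticks [(-81.8, 266), (-61.8, 57), (-41.5, 52), (-21.1, 49), (-0.5, 226), (20.0, 42)]
rim line -51.28313795426362 802
```

View pics/w2.png

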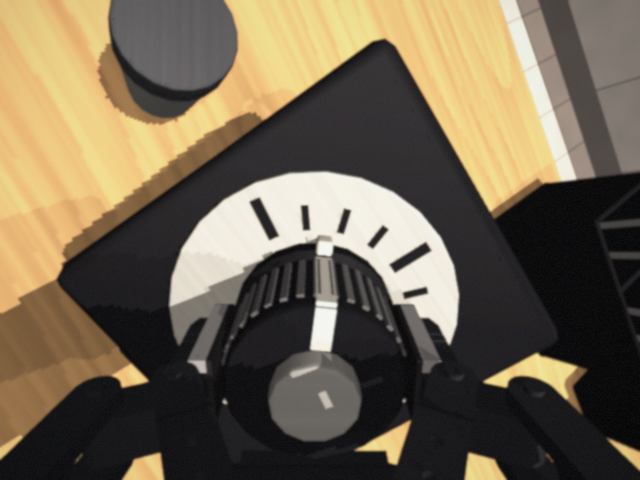

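The wrist view shows the sleeve held between both pads, with the pointer tip at (324,243) between ticks 1 and 2 (about −51°) and tick 0 at (264,218). About 31° remain to 0, so I continue to the stop and re-centre slightly.

Call:
{"api": "arm_command", "payload": {"commands": [[[-0.05, 0.02, 0], [0, 0, -1], 0], [[-0.05, 0.02, 0], [0, 0, -1], 0], [[0, 0, 0], [0, 0, -1], 0], [[0, 0, 0], [0, 0, -1], 0], [[0, 0, 0], [0, 0, -1], 0]]}}

```text
time: 4.62
tcp_pos: [0.5512, 0.0603, 0.175]
orientation: [[0.031, 0.868, 0.496], [0.99, -0.094, 0.104], [0.137, 0.487, -0.862]]
contact_force: [-4.8, 23.7, 4.7]
finger_gap: 0.691
finger_force: 70.0
```

Call:
{"api": "arm_command", "payload": {"commands": [[[0, 0, 0], [0, 0, -1], 0], [[0, 0, 0], [0, 0, -1], 0], [[0, 0, 0], [0, 0, -0.7], 0], [[0, 0, 0], [0, 0, 0], 0], [[0, 0, 0], [0, 0, 0], 0]]}}

```text
time: 5.03
tcp_pos: [0.5504, 0.0603, 0.1745]
orientation: [[-0.13, 0.859, 0.494], [0.99, 0.09, 0.104], [0.044, 0.503, -0.863]]
contact_force: [-7.0, 23.3, 5.6]
finger_gap: 0.688
finger_force: 70.3
```

```bash
python3 st.py; python3 look.py w3; python3 ptr.py
```

```text
axis frame pos [-0.0011 -0.0051 -0.0128] tilt/spin deg [  0.6   1.1 -86.8]
F [24.2 -1.1 -5.9] M [ 1.51  4.63 -0.07] gap 0.6884040970325256 70.25508642196655 q [-0.09 -0.12 -0.7   0.47  0.15  1.41]
to axis in tool axes/40mm [-0.128  0.034  0.092]
5.0333 [0.5504286  0.06025018 0.17453591] [-0.085 -0.117 -0.703  0.474  0.146  1.405]
face [0.55285489 0.08722751 0.1653495 ] [-0.4914363  -0.08784925  0.86647151] h off 0.0013513308843829896
rim mean [-0.00288333 -0.0058081   0.04625867] ext [[-0.03746998 -0.02804479  0.04049856]
 [ 0.03605848  0.02693308  0.04860284]]
stub [-0.00063556 -0.00067265  0.05442004] 6677 [[-0.01544916 -0.01184718  0.0514981 ]
 [ 0.02750119  0.01263512  0.05579394]]
ticks [(-81.8, 264), (-61.8, 54), (-41.5, 49), (-21.0, 42), (-0.4, 196)]
rim line -83.18526171079343 715
```

Pointer reads −83° against tick 0 at −82°, so it is at 0. I push gently onto the stop, dwell there, and watch the torque.

Call:
{"api": "arm_command", "payload": {"commands": [[[0.05, 0, 0], [0, 0, -0.8], 0], [[0.05, 0, 0], [0, 0, -0.4], 0], [[0, 0, 0], [0, 0, 0], 0], [[0, 0, 0], [0, 0, 0], 0]]}}

```text
time: 5.42
tcp_pos: [0.5504, 0.0596, 0.1743]
orientation: [[-0.19, 0.848, 0.495], [0.982, 0.167, 0.092], [-0.005, 0.503, -0.864]]
contact_force: [-5.5, 11.3, 3.7]
finger_gap: 0.683
finger_force: 70.1
```

```bash
python3 st.py; python3 look.py w4|tail -1; python3 ptr.py
```

```text
axis frame pos [-0.0013 -0.0045 -0.0127] tilt/spin deg [  0.1   0.5 -91.2]
F [12.2 -0.9 -4.9] M [1.21 2.43 1.28] gap 0.6828340513931982 70.05988955497742 q [-0.08 -0.12 -0.7   0.47  0.13  1.33]
to axis in tool axes/40mm [-0.114  0.03   0.091]
 [ 0.02707959  0.01287458  0.05582363]]
ticks [(-81.8, 262), (-61.9, 52), (-41.5, 44), (-20.9, 38), (-0.6, 181)]
rim line -85.91727011627464 700
```

View pics/w4.png

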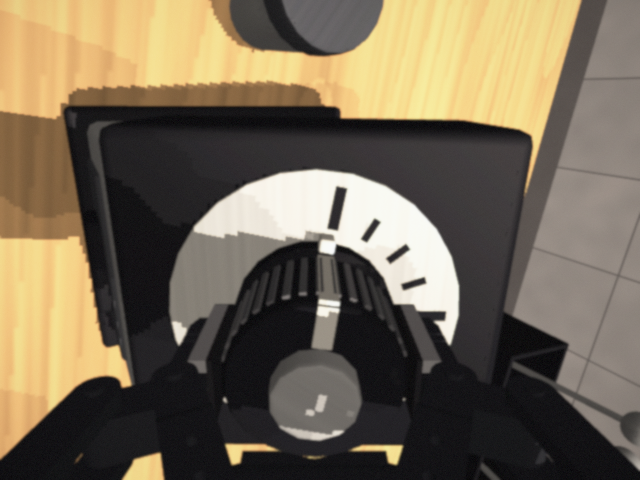

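The moment about the axis jumped to 1.3 N m, and the pointer tip at (327,245) sits just past tick 0 (338,207), so the sleeve is on its stop. Now turning up about 83°.

Call:
{"api": "arm_command", "payload": {"commands": [[[0, 0, 0], [0, 0, 1], 0], [[0, 0, 0], [0, 0, 1], 0], [[0, 0, 0], [0, 0, 1], 0], [[0, 0, 0], [0, 0, 1], 0], [[0, 0, 0], [0, 0, 1], 0]]}}

```text
time: 5.88
tcp_pos: [0.5515, 0.0596, 0.175]
orientation: [[0.11, 0.861, 0.497], [0.98, -0.178, 0.092], [0.168, 0.477, -0.863]]
contact_force: [-0.4, 11.1, 1.3]
finger_gap: 0.681
finger_force: 69.9
```

Call:
{"api": "arm_command", "payload": {"commands": [[[0, 0, 0], [0, 0, 1], 0], [[0, 0, 0], [0, 0, 1], 0], [[0, 0, 0], [0, 0, 1], 0], [[0, 0, 0], [0, 0, 1], 0], [[0, 0, 0], [0, 0, 1], 0]]}}

```text
time: 6.3
tcp_pos: [0.5527, 0.0592, 0.1757]
orientation: [[0.397, 0.77, 0.499], [0.86, -0.503, 0.091], [0.321, 0.393, -0.862]]
contact_force: [2.0, 9.4, -1.8]
finger_gap: 0.693
finger_force: 69.5
```

Call:
{"api": "arm_command", "payload": {"commands": [[[0, 0, 0], [0, 0, 1], 0], [[0, 0, 0], [0, 0, 1], 0], [[0, 0, 0], [0, 0, 1], 0], [[0, 0, 0], [0, 0, 1], 0], [[0, 0, 0], [0, 0, 1], 0]]}}

```text
time: 6.72
tcp_pos: [0.5536, 0.0584, 0.1762]
orientation: [[0.637, 0.586, 0.501], [0.636, -0.767, 0.089], [0.436, 0.262, -0.861]]
contact_force: [5.2, 7.9, -4.2]
finger_gap: 0.687
finger_force: 69.2
```

Call:
{"api": "arm_command", "payload": {"commands": [[[0, 0, 0], [0, 0, 1], 0], [[0, 0, 0], [0, 0, 1], 0], [[0, 0, 0], [0, 0, 1], 0], [[0, 0, 0], [0, 0, 1], 0], [[0, 0, 0], [0, 0, 0], 0]]}}

```text
time: 7.13
tcp_pos: [0.5542, 0.0575, 0.1764]
orientation: [[0.774, 0.387, 0.502], [0.4, -0.912, 0.087], [0.491, 0.133, -0.861]]
contact_force: [6.6, 5.1, -4.7]
finger_gap: 0.686
finger_force: 69.1
```

```bash
python3 st.py; python3 look.py w5|tail -1; python3 ptr.py
```

```text
axis frame pos [ 0.0027 -0.0018 -0.0128] tilt/spin deg [ -0.    0.6 -15.3]
F [ 4.8 -2.8  7.8] M [1.46 0.37 0.19] gap 0.685867463852301 69.07874822616577 q [-0.08 -0.12 -0.7   0.47  0.13  2.66]
to axis in tool axes/40mm [-0.077  0.026  0.094]
 [ 0.01021189  0.01464962  0.05573916]]
ticks [(-81.5, 242), (-61.5, 57), (-41.2, 53), (-20.8, 51), (-0.3, 245), (20.1, 51), (40.6, 49), (60.8, 50), (80.4, 52)]
rim line -7.496457872822873 850
```

Call:
{"api": "arm_command", "payload": {"commands": [[[0, 0, 0], [0, 0, 1], 0], [[0, 0, 0], [0, 0, 0.8], 0], [[0, 0, 0], [0, 0, 0], 0], [[0, 0, 0], [0, 0, 0], 0]]}}

```text
time: 7.52
tcp_pos: [0.5544, 0.057, 0.1765]
orientation: [[0.816, 0.288, 0.502], [0.284, -0.955, 0.086], [0.504, 0.073, -0.861]]
contact_force: [7.0, 4.8, -4.7]
finger_gap: 0.685
finger_force: 69.1
```

```bash
python3 st.py; python3 look.py w6|tail -1; python3 ptr.py
```

```text
axis frame pos [ 0.0028 -0.0013 -0.0128] tilt/spin deg [-0.1  0.6 -8.2]
F [ 4.7 -2.9  8. ] M [1.25 0.21 0.11] gap 0.684678567857503 69.0566611289978 q [-0.08 -0.12 -0.7   0.47  0.13  2.78]
to axis in tool axes/40mm [-0.076  0.022  0.095]
 [ 0.01009703  0.01353746  0.05577106]]
ticks [(-81.3, 235), (-61.3, 54), (-41.0, 54), (-20.6, 50), (-0.2, 246), (20.2, 53), (40.5, 53), (60.8, 53), (80.8, 206)]
rim line -0.10728160484191855 829
```

Pointer is exactly on tick 4. Releasing, then backing straight off.

Call:
{"api": "arm_command", "payload": {"commands": [[[0, 0, 0], [0, 0, 0], 1], [[0, 0, 0], [0, 0, 0], 1], [[0, 0, 0], [0, 0, 0], 1], [[0, 0, 0], [0, 0, 0], 1], [[0, 0, 0], [0, 0, 0], 1]]}}

```text
time: 7.98
tcp_pos: [0.5531, 0.0556, 0.1748]
orientation: [[0.818, 0.286, 0.499], [0.285, -0.955, 0.081], [0.5, 0.076, -0.863]]
contact_force: [-0.6, -0.2, -0.1]
finger_gap: 0.996
finger_force: 0.0
```

Call:
{"api": "arm_command", "payload": {"commands": [[[0, 0, -0.2], [0, 0, 0], 1], [[0, 0, -0.5], [0, 0, 0], 1], [[0, 0, -0.5], [0, 0, 0], 1], [[0, 0, -0.6], [0, 0, 0], 1], [[0, 0, -0.6], [0, 0, 0], 1]]}}

```text
time: 8.4
tcp_pos: [0.504, 0.0482, 0.2579]
orientation: [[0.819, 0.287, 0.498], [0.285, -0.955, 0.081], [0.499, 0.075, -0.863]]
contact_force: [-0.0, 0.1, 0.2]
finger_gap: 1.007
finger_force: 0.0
```

Call:
{"api": "arm_command", "payload": {"commands": [[[0, 0, 0], [0, 0, 0], 1], [[0, 0, 0], [0, 0, 0], 1], [[0, 0, 0], [0, 0, 0], 1]]}}

```text
time: 8.65
tcp_pos: [0.5048, 0.0482, 0.2568]
orientation: [[0.818, 0.286, 0.498], [0.285, -0.955, 0.081], [0.499, 0.076, -0.863]]
contact_force: [0.8, -0.2, 0.5]
finger_gap: 1.002
finger_force: 0.0
```

```bash
python3 st.py; python3 look.py w7|tail -1; python3 ptr.py
```

```text
axis frame pos [-0.0006 -0.001  -0.1076] tilt/spin deg [-0.3  0.3 -8.2]
F [ 0.8  0.4 -0.1] M [ 0.03 -0.5   0.01] gap 1.0016969553031825 0.0 q [-0.11 -0.3  -0.65  0.7   0.14  2.75]
to axis in tool axes/40mm [-1.000e-03  1.300e-02  2.464e+00]
 [ 0.00965289  0.01343307  0.05598056]]
ticks [(-81.6, 89), (-61.6, 18), (-41.1, 18), (-20.7, 17), (-0.2, 91), (20.3, 17), (40.8, 19), (61.0, 17), (81.0, 85)]
rim line 0.1468791591125379 294
```

View pics/w7.png

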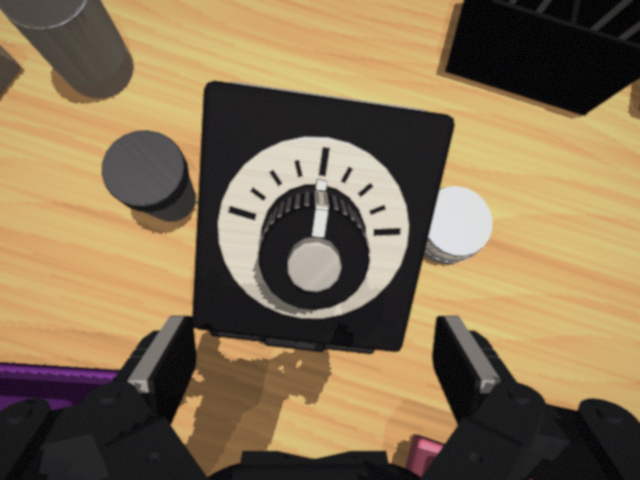

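The pointer tip at (321,185) lines up with tick 4 (325,160). The gripper is clear, and the shaker and tin are where they were.

```bash
python3 -c "
from station import *
print(finish_job())"
```

```text
the job is handed in; nothing more can be done
None
```

I turned the sleeve down to 0 and onto its stop, then up to 4, where it stayed within about 0.4° of the tick after release. The gripper is clear, the shaker and tin look undisturbed in the last wrist view (I did not re-check the others, and the arm worked only over the grinder), and I handed the job in at about 8.7 s; no verdict came back.

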